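# Hold the cutting ruler flush on the slant board

### The arm

A 7-joint arm with a two-finger parallel gripper is mounted at the origin on the work surface; the furniture and walls round the work are solid. World frame = base frame: x ahead of the robot, y to its left, z up, the work surface at z = 0. Lengths are in mm, angles in rad, forces in N, time in s.
With the tool pointing down it reaches from about 400 to 875 mm from the base axis. Payload 4.4 kg.
Tool frame: the origin (TCP) lies midway between the tips of the shut fingers; the grasp point (between the pads) lies ctrl.grip_depth behind it (ctrl.grip_depth is the distance from the TCP to the grasp point, in mm); z points along the fingers, y is the line along which they close (so a half turn about z gives the same grasp; the last joint's range is limited). The gripper opens to 85 mm and grips with 20 to 120 N. Pads are 22 mm wide; open, the fingers measure 114 mm over their backs; the gripper's body (76 mm by 85 mm) begins 54 mm behind the grasp point. The pads swing forward as they close: fully open they stand 13 mm farther back than shut.
Start: joints at [-1.328, 0.628, 0.038, 1.517, -0.027, 0.996, -0.02], TCP at [197.521, 619.276, 231.313] pointing down, gripper open.
Joint ranges: [-3.06, 3.06], [-0.37, 2.12], [-1.25, 1.32], [0.18, 2.47], [-1.1, 4.24], [0.23, 1.98], [-2.94, 2.94]. Speed limits (rad/s): [2.57, 2.57, 3.14, 3.14, 3.14, 3.14, 3.14].

### API

Orientations are given as [roll, pitch, yaw] about the fixed x, y, z axes, in that order (R = Rz(yaw) Ry(pitch) Rx(roll)).
In Python, from cell import ctrl gives the robot as it stands.
- The arm moves only by the tool carry_out, never from a script. Its argument "deltas" is one flat list of numbers, 7 for each row, row after row: the turn, a rotation vector about the tool's x, y, z in degrees, then the shift along the tool's x, y, z in m, then the closure, from -1 (fully open) to 1 (shut). In form: [wx, wy, wz, dx, dy, dz, claw, wx, wy, wz, dx, dy, dz, claw, ...]. A call has 1 to 12 rows; each row shifts and turns the commanded pose from where the row before left it, along the tool's axes as they then stand; what a row does not reach is not made up. A row lasts 1/8 s, in which the tool goes at most 62.5 mm and 10.7 degrees, less where a joint would pass 70% of its speed; a pose out of reach is approached as far as the arm can. A call with a gripper value outside its range is refused whole. The fingers move at their own pace and stop on an object; the grip force is fixed at half the most. Time passes only in rows, so rows that do not move let the fingers close. It gives the time, the measured TCP pose, the force, the opening and the grip force at its end, in the units of the state.
- ctrl.read_state(): the state, without advancing time (a new reading comes with each control period).
- ctrl.get_image(name): name is "scene" or "side" or "wrist"; returns the picture (384x512x3 uint8, red, green, blue); there is no depth.
- ctrl.calibration(name): a dict with "mtx" (3x3 intrinsics, pixels), "R" (3x3) and "t" (3): a world point X has camera coordinates R X + t. Camera axes: x right, y down, z forward; pixel columns grow to the right and rows downward; lengths in mm; the calibration is good to about 2 mm. A picture is of the moment at which its call begins: read the wrist's pose just before it. calibration takes no time and is no camera call; for the wrist camera it gives the pose at the moment of the call.
- ctrl.finish_job(): hands the job in; it is judged then, once.
The state is a dict: "clock": time; "qpos": joint angles; "qd": joint speeds; "tau": joint torques, N m; "eef_pos": TCP position; "tool_rot": TCP orientation; "force": force on the tool from outside, world axes, zero at the start; "torque": the same for the moment, N m; "width": finger opening in mm; "gripper_force": force on a finger pad.
Only numpy, scipy, OpenCV 4.12 (cv2) and the standard library are available. Lean on these libraries where they do the work, as an engineer would, in place of code of your own. Each camera call takes 0.05 s, during which the arm holds its last target. There are 200 camera calls.

### The job

I am about to trim the card on the tilted cutting board. Pick the orange ruler up by its handle, slip its end under the lip of the metal fence until it butts against the fence, with the ruler's right-hand edge (as you face the board) along the pencil line, then lay it flat to the slope of the mat. Finish holding it there by the handle, flush on the mat under a light steady push, so that it cannot shift while I cut; do not let go, and leave the slope setting and the other things alone.

Things in the scene. Friction and masses are not known exactly. Their poses are not given: they have to be found in the camera images.
- ruler: Clear orange acrylic ruler: a plate 160 (its x) x 100 (its y) x 6 mm, 0.14 to 0.28 kg, lying flat on the worktop with a handle on top. Origin: centre of its underside; z up through the plate. It is the same after a half turn about z: either end may go to the fence.
- ruler_handle (a point): Grasp point in the ruler's handle, 32 mm above the ruler's underside; axes of the ruler. The handle, white with teal sides, runs along x over the ruler's centre: 92 mm long, 20 mm wide (grasp across y), solid from 12 mm to 48 mm above the underside, on two round feet (radius 15 mm, 6 mm high) at x = +-35 mm.
- line_foot (a point): Where the dark pencil line on the cream card meets the foot of the fence, on the mat's surface at the board's low edge, nearest the robot. Axes of the tilted board: x up the slope along the line, away from the robot; y along the fence, to the left seen from the robot; z square out of the mat. The slope differs from run to run, 16 to 36 degrees.
- lip_edge (a point): Underside of the front edge of the fence's lip, above the pencil line; axes as line_foot, from which it lies 12 mm in x and 12 mm in z. The aluminium fence stands square to the mat all along its low edge (y -120 to +180 mm from the line), its face at line_foot's x = 0; the lip overhangs the mat by 12 mm, with a 12 mm gap beneath, and is 4 mm thick.
- ruler_place (a point): Point of the mat where the centre of the ruler's underside belongs: 80 mm up the slope from the fence and 50 mm left of the pencil line; axes as line_foot, and the ruler's x lies along this x. There the ruler's end touches the fence face and its right edge lies on the line. Card and line are under 0.5 mm thick; the mat is flat and rigid.
- board_top (a point): Middle of the mat's upper edge, 246 mm up the slope from the fence; axes as line_foot. The board turns on a hinge under its low edge (4 mm behind the fence face, 9 mm below the mat), held by stiff friction quadrants with black knobs at both sides, 176 mm from the middle. It stays put under a push of 30 N.
- tilting_board: The tilted board, 300 mm wide, 12 mm thick, with the green gridded cutting mat (246 x 286 x 3 mm, card taped on it) and the fence fixed on it. Origin: middle of the hinge line at its low edge, 9 mm below the mat's surface; axes as line_foot.
- rotary_cutter: Bystander: rotary cutter with orange handle, 158 mm long (y) and 25 mm high, lying in front of the board. Origin: centre of its underside.
- mug: Bystander: green and white mug, 78 x 116 x 101 mm, to the right of the board. Origin: centre of its underside.
- candle: Bystander: candle in a glass, 76 mm across, 90 mm high, to the right of the board. Origin: centre of its underside.
- spool: Bystander: spool of blue thread standing on end, 29 mm across, 50 mm high, between the robot and the ruler. Origin: centre of its underside.

How it is judged (in metres and radians):
On the way, in this order (a step that is already met when the one before it is completed fails the run):
1. the ruler has been picked up clear of the worktop by its handle (height (world z) of ruler above 0.03 m and contact force between the fingers and ruler above 2 N and contact force between ruler and tilting_board below 0.1 N), for 0.2 s.
2. the ruler's end is under the lip of the fence, over the mat and near the line (x of ruler in the frame of line_foot between 0.07 and 0.088 m and z of ruler in the frame of line_foot between -0.003 and 0.012 m and y of ruler in the frame of line_foot between 0.03 and 0.07 m and angle between the z axis of ruler and the z axis of line_foot, either way round below 0.15 rad), for 0.1 s.
At the end, for the whole second after the job is handed in: The ruler is still in the fingers, at rest and flush on the mat: within 1.5 degrees of its slope and 2.5 mm of its surface, its end under the lip and within 5 mm of the fence, its right-hand edge within 8 mm of the pencil line and 2.5 degrees of its direction, pressed on the board with 4 to 30 N (angle between the z axis of ruler and the z axis of line_foot, either way round below 0.026 rad and angle between the x axis of ruler and the x axis of line_foot, either way round below 0.045 rad and x of ruler in the frame of line_foot between 0.076 and 0.085 m and y of ruler in the frame of line_foot between 0.042 and 0.058 m and z of ruler in the frame of line_foot between -0.0025 and 0.0025 m and contact force between ruler and tilting_board between 4 and 30 N and contact force between the fingers and ruler above 2 N and linear speed of ruler below 0.01 m/s); the arm keeps its last pose, push and grip.
It fails at once if the rotary cutter was shoved more than 25 mm (distance of rotary_cutter from where it was at the start of the episode above 0.025 m).
It fails at once if the mug was shoved more than 25 mm (distance of mug from where it was at the start of the episode above 0.025 m).
It fails at once if the candle was shoved more than 25 mm (distance of candle from where it was at the start of the episode above 0.025 m).
It fails at once if the spool was shoved more than 25 mm (distance of spool from where it was at the start of the episode above 0.025 m).
It fails at once if the board's slope was pushed out of its setting (its upper edge moved more than 12 mm) (distance of board_top from where it was at the start of the episode above 0.012 m).
It also fails if it takes over 51 s, if anything falls off the work surface, if the arm or the gripper's body presses on something with over 40 N, if the wrist force passes 120 N, or if a joint passes its speed limit or range.

## Working session

There is one attempt and no reset: what is moved stays moved. The work goes in short steps, Python scripts to look and compute and a tool call to move; the robot and the scene stay as the last step left them, time stands still between calls to the robot, and variables do not carry over. Pictures are saved under pics/ and viewed, at most 10 in all, crops included, and the job is handed in when it is done.

Besides the shell and the picture viewer there is one more tool, called after "Call:" as name(argument=value, ...), one argument or row to a line, values as JSON. carry_out: Moves the arm, as the interface text tells. Its arguments: {"type":"object","properties":{"deltas":{"type":"array"}},"required":["deltas"]}

```bash
mkdir -p pics; ls; python3 - <<'E'
from cell import ctrl
import cv2,numpy as np
s=ctrl.read_state();print({k:np.round(v,3) for k,v in s.items()},ctrl.grip_depth)
for n in("scene","side"):
    im=ctrl.get_image(n);cv2.imwrite(f"pics/{n}0.png",im[...,::-1])
    c=ctrl.calibration(n);print(n,c['mtx'].round(1).tolist(),(-c['R'].T@c['t']).round(0),c['R'].round(2).tolist())
a=cv2.imread("pics/scene0.png");b=cv2.imread("pics/side0.png")
c=ctrl.get_image("wrist")[...,::-1];cv2.imwrite("pics/wrist0.png",c)
E
```

```text
pics
{'clock': np.float64(0.0), 'qpos': array([-1.328,  0.629,  0.038,  1.518, -0.027,  0.996, -0.02 ]), 'qd': array([-0.   ,  0.001, -0.   ,  0.   , -0.   ,  0.001,  0.001]), 'tau': array([-1.0000e-03, -5.6339e+01,  1.2260e+00, -1.9345e+01,  1.1000e-02,
        1.0000e-02,  0.0000e+00]), 'eef_pos': array([197.325, 618.664, 230.371]), 'tool_rot': array([-3.14 ,  0.   ,  2.833]), 'force': array([ 0.082, -0.598, -0.05 ]), 'torque': array([ 0.009,  0.012, -0.052]), 'gripper_force': np.float64(0.0), 'width': np.float64(85.493)} 18.700000000000003
scene [[402.3, 0.0, 254.6], [0.0, 402.3, 191.0], [0.0, 0.0, 1.0]] [ -7. 580. 468.] [[-0.76, -0.65, 0.01], [-0.29, 0.32, -0.9], [0.58, -0.69, -0.43]]
side [[428.0, 0.0, 249.4], [0.0, 428.0, 190.1], [0.0, 0.0, 1.0]] [ 412. -793.  746.] [[0.98, -0.22, 0.02], [-0.14, -0.67, -0.73], [0.17, 0.71, -0.69]]
```

View pics/scene0.png

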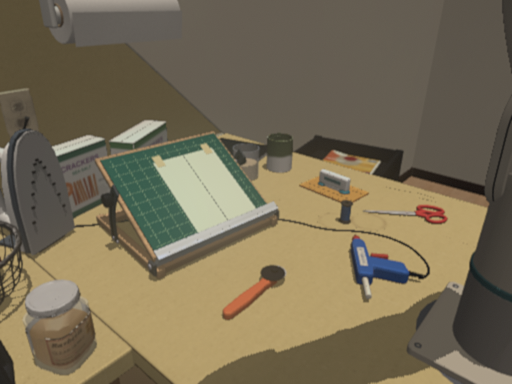

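View pics/side0.png

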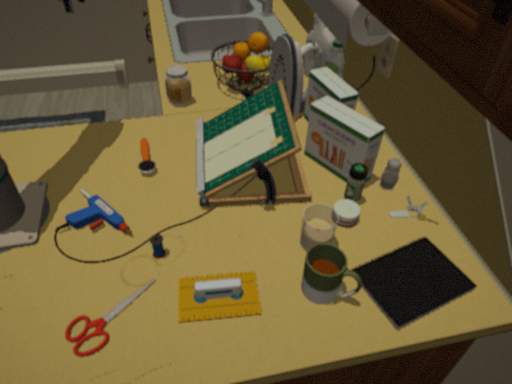

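The scene view shows the board (roughly 105-285, 135-260) with its fence running (155,255)-(280,212), and the ruler around (333,187). The side view shows the ruler at (220,296) and the fence along (200,120)-(203,190). Next I'll compute the ruler position and enlarge the board.

```bash
cat > h.py <<'E'
from cell import ctrl
import cv2,numpy as np
def ray(c,p):
    d=c['R'].T@np.linalg.solve(c['mtx'],np.array([p[0],p[1],1.]));return -c['R'].T@c['t'],d/np.linalg.norm(d)
def onz(c,p,z):
    o,d=ray(c,p);return o+d*(z-o[2])/d[2]
def onplane(c,p,q,n):
    o,d=ray(c,p);return o+d*((q-o)@n)/(d@n)
def tri(obs):
    A=np.zeros((3,3));b=np.zeros(3);rs=[ray(c,p) for c,p in obs]
    for o,d in rs:
        M=np.eye(3)-np.outer(d,d);A+=M;b+=M@o
    X=np.linalg.solve(A,b);return X,[round(float(np.linalg.norm(np.cross(d,X-o))),1) for o,d in rs]
def proj(c,X):
    q=c['mtx']@(c['R']@np.asarray(X,float)+c['t']);return q[:2]/q[2]
E
python3 - <<'E'
from h import *
for n,(x0,y0,x1,y1) in (("scene",(290,165,375,210)),("side",(165,260,275,330))):
    im=cv2.imread(f"pics/{n}0.png");c=ctrl.calibration(n)
    hsv=cv2.cvtColor(im,cv2.COLOR_BGR2HSV);print(n,"orange hsv",hsv[200,320] if n=="scene" else hsv[312,220], "table",hsv[215,300] if n=="scene" else hsv[340,200])
    m=((hsv[...,0]<24)&(hsv[...,1]>190)).astype(np.uint8);k=np.zeros_like(m);k[y0:y1,x0:x1]=1
    m&=k;cs,_=cv2.findContours(m,0,2);q=max(cs,key=cv2.contourArea);h=cv2.convexHull(q)
    P=np.array([onz(c,p[0],6)[:2] for p in h],np.float32)
    print(cv2.contourArea(h),cv2.minAreaRect(P),cv2.boundingRect(q))
a=cv2.imread("pics/scene0.png")[125:265,95:295];b=cv2.imread("pics/side0.png")[75:215,185:315]
a=cv2.resize(a,None,fx=2.1,fy=2.1,interpolation=2);b=cv2.resize(b,None,fx=2.1,fy=2.1,interpolation=2)
A=cv2.resize(cv2.imread("pics/scene0.png")[125:265,95:295],None,fx=4,fy=4,interpolation=2)
cv2.imwrite("pics/A.png",A)
E
```

```text
scene orange hsv [ 21 101 180] table [ 21  99 180]Traceback (most recent call last):
  File "<stdin>", line 6, in <module>
ValueError: max() iterable argument is empty
```

```bash
python3 - <<'E'
from h import *
for n,(x0,y0,x1,y1) in (("scene",(290,165,375,210)),("side",(165,260,275,330))):
    im=cv2.imread(f"pics/{n}0.png");c=ctrl.calibration(n)
    hsv=cv2.cvtColor(im,cv2.COLOR_BGR2HSV)
    m=((hsv[...,0]<28)&(hsv[...,1]>140)).astype(np.uint8);k=np.zeros_like(m);k[y0:y1,x0:x1]=1
    m&=k;cs,_=cv2.findContours(m,0,2);q=max(cs,key=cv2.contourArea);h=cv2.convexHull(q)
    P=np.array([onz(c,p[0],6)[:2] for p in h],np.float32)
    print(n,cv2.contourArea(h),cv2.minAreaRect(P),cv2.boundingRect(q))
B=np.zeros((600,800,3),np.uint8)
B[:,:320]=0
a=cv2.resize(cv2.imread("pics/scene0.png")[130:265,95:290],(800-390,284),interpolation=2)
b=cv2.resize(cv2.imread("pics/side0.png")[75:215,185:315],(557,600),interpolation=2)
cv2.imwrite("pics/B.png",b)
cv2.imwrite("pics/A.png",cv2.resize(cv2.imread("pics/scene0.png")[125:265,95:295],None,fx=4,fy=4,interpolation=2))
E
```

```text
scene 798.5 ((466.8038024902344, -310.5451965332031), (96.81187438964844, 157.65985107421875), 84.78583526611328) (301, 177, 67, 24)
side 3849.5 ((469.8164978027344, -318.84027099609375), (108.71066284179688, 163.67356872558594), 83.75194549560547) (177, 270, 86, 54)
```

View pics/A.png

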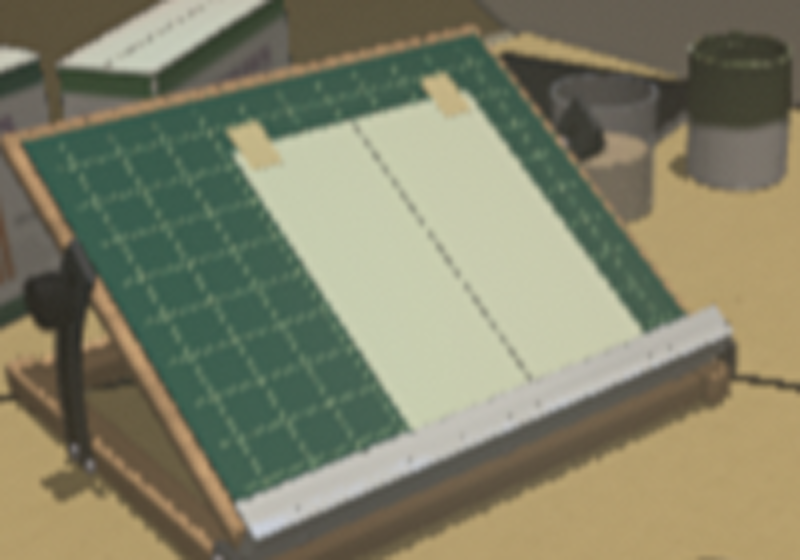

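View pics/B.png

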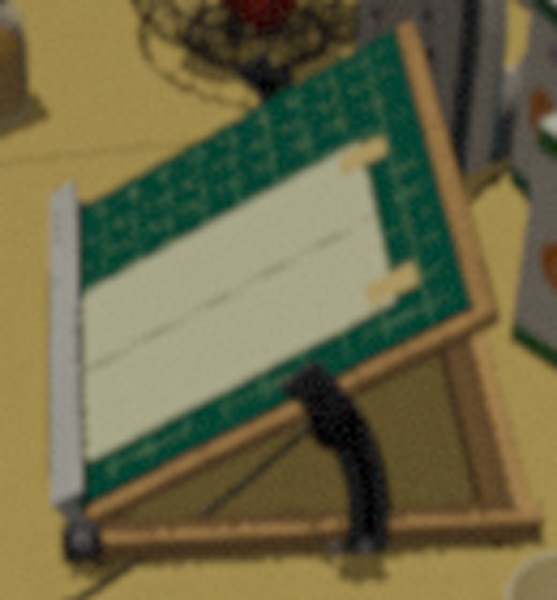

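Both crops are clear. In scene-crop coordinates (x4, offset 95,125) the pencil line runs (355,123)-(530,380) and the mat's top corners are (22,143) and (478,37). In the side crop (x4.286, offset 185,75) the line runs (347,233)-(85,368) and the corners are (392,35) and (470,308).

```bash
python3 - <<'E'
from h import *
cs,cd=ctrl.calibration("scene"),ctrl.calibration("side")
f=lambda p:((p[0]+.5)/4-.5+95,(p[1]+.5)/4-.5+125)
g=lambda p:((p[0]+.5)/4.286-.5+185,(p[1]+.5)/4.286-.5+75)
P={}
for n,a,b in [("matUL",(22,143),(392,35)),("matUR",(478,37),(470,308)),("lineTop",(355,123),(347,233)),
  ("cardTL",(237,152),(342,155)),("cardTR",(472,94),(388,270)),("lipL",(235,500),(76,183)),("lipR",(718,308),(80,497))]:
    P[n],e=tri([(cs,f(a)),(cd,g(b))]);print(n,P[n].round(1),e)
def pl(c,p,q):
    o,d1=ray(c,p);_,d2=ray(c,q);n=np.cross(d1,d2);return n/np.linalg.norm(n),o
n1,o1=pl(cs,f((355,123)),f((530,380)));n2,o2=pl(cd,g((347,233)),g((85,368)))
d=np.cross(n1,n2);d/=np.linalg.norm(d);print("line dir",d, "slope",np.degrees(np.arcsin(abs(d[2]))),"yaw",np.degrees(np.arctan2(d[1],d[0])))
u=P["matUR"]-P["matUL"];print("width",np.linalg.norm(u),u, "yaw of upper edge+90",np.degrees(np.arctan2(u[1],u[0]))+90)
v=P["lipR"]-P["lipL"];print("lip len",np.linalg.norm(v),v)
y=-(u/np.linalg.norm(u)); nrm=np.cross(d,y)*np.sign(d[0]);print("n",nrm)
E
```

```text
matUL [721.8 200.7 165.6] [2.6, 2.6]
matUR [684.9 -82.1 166.2] [0.4, 0.4]
lineTop [655.   35.6 143.7] [7.8, 7.8]
cardTL [668.5 107.8 145.6] [5.4, 5.4]
cardTR [650.2 -36.  154.8] [7.3, 7.3]
lipL [520.2 233.4  57.6] [1.2, 1.2]
lipR [479.2 -65.2  55.3] [0.2, 0.2]
line dir [ 0.84527171 -0.12590559  0.51929137] slope 31.284729935787052 yaw -8.472076843700114
width 285.2495453792361 [ -36.81336203 -282.86346088    0.58481919] yaw of upper edge+90 -7.415101098833787
lip len 301.46294913366404 [ -40.9560238  -298.6596863    -2.21485773]
n [-0.51468942  0.068751    0.85445005]
```

```bash
cat >> h.py <<'E'
from scipy.spatial.transform import Rotation as Ro
def toolR(s=None): return Ro.from_euler('xyz',(s or ctrl.read_state())['tool_rot']).as_matrix()
def delta(p,R=None):
    "rotvec deg (tool) to R, then shift (m) in the tool axes after that turn, to world TCP p mm"
    s=ctrl.read_state();R0=toolR(s);R=R0 if R is None else R
    print("turn",np.degrees(Ro.from_matrix(R0.T@R).as_rotvec()).round(2),"shift",(R.T@(np.asarray(p)-s['eef_pos'])/1000).round(4))
E
python3 - <<'E'
from h import *
c=ctrl.calibration("wrist");R=toolR();s=ctrl.read_state()
print("cam in tool",(R.T@(-c['R'].T@c['t']-s['eef_pos'])).round(1),"look",(R.T@c['R'][2]).round(2),"right",(R.T@c['R'][0]).round(2),c['mtx'][0])
Rg=Ro.from_euler('xyz',[np.pi,0,np.radians(174.5)]).as_matrix()
for p in [(470,330,300),(500,60,330),(460,-312,300)]: delta(p,Rg)
E
```

```text
cam in tool [  83.9    1.4 -141.3] look [-0.33 -0.    0.95] right [-0.  1.  0.] [278.16154383   0.         255.37323421]
turn [-8.000e-02 -1.000e-02 -1.219e+01] shift [-0.2991 -0.2613 -0.0694]
turn [-8.000e-02 -1.000e-02 -1.219e+01] shift [-0.3548 -0.5272 -0.0994]
turn [-8.000e-02 -1.000e-02 -1.219e+01] shift [-0.3506 -0.9013 -0.0694]
```

Call:
carry_out(
  deltas=[0,0,-6.1,0,0,-0.02,-1,0,0,-6.1,0,0,-0.02,-1,0,0,0,-0.038,-0.032,-0.005,-1,0,0,0,-0.038,-0.032,-0.005,-1,0,0,0,-0.038,-0.032,-0.005,-1,0,0,0,-0.038,-0.032,-0.005,-1,0,0,0,-0.038,-0.032,-0.005,-1,0,0,0,-0.038,-0.032,-0.005,-1,0,0,0,-0.038,-0.032,-0.005,-1,0,0,0,-0.038,-0.032,0,-1],
)

```text
clock: 1.4
eef_pos: [476.7, 334.1, 306.6]
tool_rot: [3.141, 0.0, 3.046]
force: [0.3, 1.1, 0.3]
width: 85.3
gripper_force: 0.0
```

Call:
carry_out(
  deltas=[0,0,0,-0.009,-0.045,-0.005,-1,0,0,0,-0.009,-0.045,-0.005,-1,0,0,0,-0.009,-0.045,-0.005,-1,0,0,0,-0.009,-0.045,-0.005,-1,0,0,0,-0.009,-0.045,-0.005,-1,0,0,0,-0.009,-0.045,-0.005,-1,0,0,0,0,0,0,-1,0,0,0,0,0,0,-1],
)

```text
clock: 2.4
eef_pos: [503.3, 62.1, 336.1]
tool_rot: [3.141, -0.001, 3.046]
force: [-0.6, 0.4, -0.1]
width: 85.0
gripper_force: 0.0
```

```bash
python3 - <<'E'
from h import *
c=ctrl.calibration("wrist");im=ctrl.get_image("wrist")[...,::-1];cv2.imwrite("pics/w1.png",im);np.savez("w1.npz",**c)
s=ctrl.read_state();print(s['clock'],s['eef_pos'],s['tool_rot'],s['qpos'].round(2))
E
```

```text
2.45 [503.22701858  62.71332415 336.0480242 ] [ 3.14085422e+00 -7.05884881e-04  3.04733851e+00] [-0.25  0.31  0.09  1.76 -0.03  1.07  1.33]
```

View pics/w1.png

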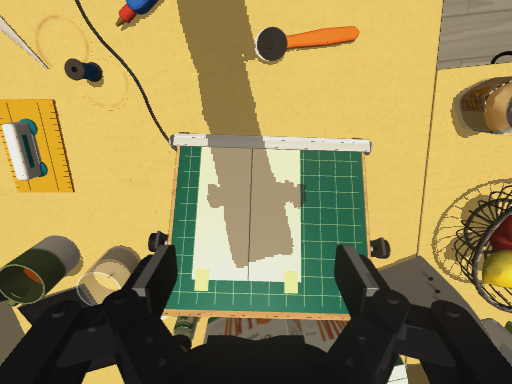

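The wrist view shows the whole board: pencil line from (252,148) to (249,280), lip front edge (173,147)-(371,152), mat upper corners near (167,309) and (367,313), and the ruler at (0-73, 99-192). I'll fit these edges and combine the three views.

```bash
python3 - <<'E'
from h import *
cw=dict(np.load("w1.npz"));cs,cd=ctrl.calibration("scene"),ctrl.calibration("side")
im=cv2.imread("pics/w1.png");g=cv2.cvtColor(im,cv2.COLOR_BGR2GRAY).astype(float);hsv=cv2.cvtColor(im,cv2.COLOR_BGR2HSV)
# pencil line: darkest column near 250 vs local median
L=[]
for r in range(156,276,3):
    w=g[r,240:262];d=np.median(w)-w;d[d<0.4*d.max()]=0
    if d.max()>12:L.append((240+(d*np.arange(22)).sum()/d.sum(),r))
L=np.array(L);p=np.polyfit(L[:,1],L[:,0],1);res=L[:,0]-np.polyval(p,L[:,1]);k=abs(res)<1;p=np.polyfit(L[k,1],L[k,0],1);print("line",len(L),k.sum(),p,abs(res).max())
# lip front edge: first green (or card) row below lip, on green cols
gm=(hsv[...,0]>60)&(hsv[...,0]<100)&(hsv[...,1]>90)
E=np.array([(c,next(r for r in range(140,165) if gm[r:r+3,c].all())-.5) for c in list(range(180,193))+list(range(306,360)) if gm[150:165,c].any() and any(gm[r:r+3,c].all() for r in range(140,165))])
q=np.polyfit(E[:,0],E[:,1],1);print("lip",q,np.abs(E[:,1]-np.polyval(q,E[:,0])).max())
T=np.array([(c,np.where(gm[295:322,c])[0].max()+295+.5) for c in range(205,330) if gm[295:322,c].any()])
qt=np.polyfit(T[:,0],T[:,1],1);print("top",qt,np.abs(T[:,1]-np.polyval(qt,T[:,0])).max())
sd=[]
for side in(0,1):
    S=[]
    for r in range(170,222,2):
        cc=np.where(gm[r,160:380])[0]+160;S.append((cc.min()-.5 if side==0 else cc.max()+.5,r))
    S=np.array(S);qq=np.polyfit(S[:,1],S[:,0],1);sd.append(qq);print("side",qq,np.abs(S[:,0]-np.polyval(qq,S[:,1])).max())
def isect(qh,qv): # r=a c+b ; c=m r+n
    c=(qv[0]*qh[1]+qv[1])/(1-qv[0]*qh[0]);return np.array([c,qh[0]*c+qh[1]])
f=lambda p:((p[0]+.5)/4-.5+95,(p[1]+.5)/4-.5+125)
h=lambda p:((p[0]+.5)/4.286-.5+185,(p[1]+.5)/4.286-.5+75)
UL,e1=tri([(cs,f((22,143))),(cd,h((392,35))),(cw,isect(qt,sd[1]))]);UR,e2=tri([(cs,f((478,37))),(cd,h((470,308))),(cw,isect(qt,sd[0]))])
print("UL",UL,e1,"UR",UR,e2,np.linalg.norm(UL-UR),isect(qt,sd[0]),isect(qt,sd[1]))
def pn(c,a,b): n=np.cross(ray(c,a)[1],ray(c,b)[1]);n/=np.linalg.norm(n);return n,n@ray(c,a)[0]
lw=lambda r:(np.polyval(p,r),r)
for nm,obs in(("line",[pn(cs,f((355,123)),f((530,380))),pn(cd,h((347,233)),h((85,368))),pn(cw,lw(156),lw(276))]),
 ("lip",[pn(cs,f((235,500)),f((718,308))),pn(cd,h((76,183)),h((80,497))),pn(cw,(180,np.polyval(q,180)),(360,np.polyval(q,360)))])):
    for idx in([0,1,2],[0,2],[1,2]):
        N=np.array([obs[i][0] for i in idx]);b=np.array([obs[i][1] for i in idx]);d=np.linalg.svd(N)[2][2]
        X=np.linalg.lstsq(np.vstack([N,d]),np.append(b,d@np.array([550,40,80])),rcond=None)[0]
        d*=np.sign(d[0] if nm=="line" else d[1]);print(nm,idx,"dir",d.round(3),"slope",np.degrees(np.arcsin(d[2])).round(2),"yaw",np.degrees(np.arctan2(d[1],d[0])).round(2),"pt",X.round(1),"res",(N@X-b).round(1))
# ruler in wrist
m=((hsv[...,0]<28)&(hsv[...,1]>170)).astype(np.uint8);m[:,85:]=0;m[:85]=0;m[205:]=0
cnt=max(cv2.findContours(m,0,2)[0],key=cv2.contourArea);P=np.array([onz(cw,x[0],6)[:2] for x in cv2.convexHull(cnt)],np.float32)
print("ruler",cv2.boundingRect(cnt),cv2.boxPoints(cv2.minAreaRect(P)).round(0).tolist(),cv2.minAreaRect(P))
E
```

```text
line 40 38 [-3.22525085e-02  2.56632931e+02] 4.2986016574946575
lip [3.21100975e-02 1.40586880e+02] 9.780091023906806
top [2.70168971e-02 3.03702488e+02] 0.5236927803378535
side [-9.11111111e-02  1.93151282e+02] 0.517948717948741
side [6.18803419e-02 3.50971795e+02] 0.5135042735042248
UL [722.28229857 201.64978245 166.2701148 ] [1.6, 3.7, 2.3] UR [685.80560357 -81.06809816 166.20468005] [1.7, 0.5, 2.1] 285.0613154706921 [165.07427403 308.16228315] [370.38422252 313.7091209 ]
line [0, 1, 2] dir [ 0.846 -0.118  0.519] slope 31.28 yaw -7.93 pt [553.5  50.5  76.6] res [0.7 0.5 0.8]
line [0, 2] dir [ 0.835 -0.108  0.54 ] slope 32.68 yaw -7.36 pt [552.3  51.5  78.7] res [-0.  0.]
line [1, 2] dir [ 0.853 -0.111  0.51 ] slope 30.64 yaw -7.38 pt [554.1  51.3  75.6] res [0. 0.]
lip [0, 1, 2] dir [0.13  0.991 0.013] slope 0.77 yaw 82.51 pt [495.5  47.5  56.7] res [-0.4 -1.1 -1.3]
lip [0, 2] dir [0.124 0.992 0.019] slope 1.1 yaw 82.85 pt [497.1  47.1  55.1] res [ 0. -0.]
lip [1, 2] dir [ 0.132  0.991 -0.024] slope -1.39 yaw 82.39 pt [494.8  47.1  67.4] res [-0.  0.]
ruler (0, 99, 75, 94) [[387.0, -355.0], [545.0, -371.0], [555.0, -268.0], [397.0, -253.0]] ((471.03076171875, -311.713134765625), (103.05325317382812, 158.96400451660156), 84.4935531616211)
```

Call:
carry_out(
  deltas=[0,0,0,0,-0.042,0.015,-1,0,0,0,0,-0.042,0.015,-1,0,0,0,0,-0.042,0.015,-1,0,0,0,0,-0.042,0.015,-1,0,0,0,0,-0.042,0.015,-1,0,0,0,0,-0.042,0.015,-1,0,0,0,0,-0.042,0.015,-1,0,0,0,0,-0.042,0.015,-1,0,0,0,0,-0.04,0.015,-1,0,0,0,0,0,0,-1,0,0,0,0,0,0,-1],
)

```text
clock: 3.82
eef_pos: [468.4, -311.0, 200.9]
tool_rot: [3.14, -0.0, 3.048]
force: [0.8, 0.2, 0.4]
width: 85.3
gripper_force: 0.0
```

```bash
python3 - <<'E'
from h import *
s=ctrl.read_state();c=ctrl.calibration("wrist");im=ctrl.get_image("wrist")[...,::-1];cv2.imwrite("pics/w2.png",im);np.savez("w2.npz",**c)
print(s['clock'],s['eef_pos'],s['tool_rot'],s['qpos'].round(2))
hsv=cv2.cvtColor(im,cv2.COLOR_BGR2HSV);m=((hsv[...,0]<28)&(hsv[...,1]>170)).astype(np.uint8)
cnt=max(cv2.findContours(m,0,2)[0],key=cv2.contourArea);P=np.array([onz(c,x[0],6)[:2] for x in cv2.convexHull(cnt)],np.float32)
print("ruler",cv2.boundingRect(cnt),cv2.minAreaRect(P))
E
```

```text
3.825 [ 468.38309752 -310.9875853   200.94640951] [ 3.13998334e+00 -3.09190195e-04  3.04791232e+00] [ 0.44  0.54  0.15  1.8  -0.11  0.8   2.12]
ruler (209, 100, 86, 126) ((470.77178955078125, -314.3577575683594), (100.15701293945312, 159.17288208007812), 84.57929229736328)
```

View pics/w2.png

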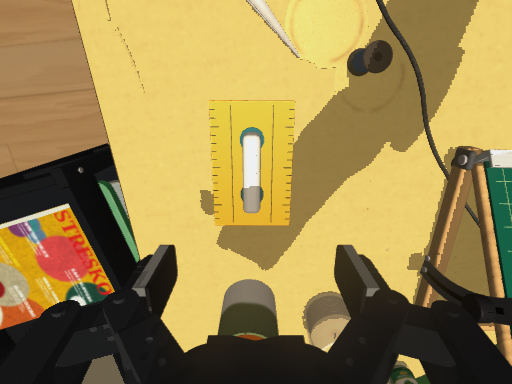

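The ruler is at (209-295, 100-226), sized 100.2 x 159.2 mm on the 6 mm plane, which matches. The handle is the white strip at (243-260, 135-213). Next I'll check its height across two views and get the descent.

```bash
python3 - <<'E'
from h import *
O=[]
for f,c,(x0,y0,x1,y1) in(("w2",dict(np.load("w2.npz")),(225,120,280,220)),("side0",ctrl.calibration("side"),(190,270,250,310))):
    h=cv2.cvtColor(cv2.imread(f"pics/{f}.png")[y0:y1,x0:x1],cv2.COLOR_BGR2HSV);m=((h[...,1]<70)&(h[...,2]>90)).astype(np.uint8)
    cnt=max(cv2.findContours(m,0,2)[0],key=cv2.contourArea);r=cv2.minAreaRect(cnt);p=np.array(r[0])+(x0,y0);O.append((c,p));print(f,r,p,onz(c,p,48).round(1))
print(tri(O))
R=Ro.from_euler('xyz',[np.pi,0,np.radians(174.6)]).as_matrix();delta((470.8,-314.4,14),R)
E
```

```text
w2 ((26.5, 52.0), (80.0, 19.0), 90.0) [251.5 172. ] [ 465.5 -313.5   48. ]
side0 ((27.523591995239258, 15.41293716430664), (13.035877227783203, 47.15165328979492), 86.72950744628906) [217.523592   285.41293716] [ 468.9 -324.5   48. ]
(array([ 469.98272792, -314.02946792,   32.25316526]), [0.2, 0.2])
turn [0.08 0.01 0.08] shift [-0.0026 -0.0035  0.1873]
```

Call:
carry_out(
  deltas=[0,0,0,-0.0025,-0.003,0.03,-1,0,0,0,0,0,0.035,-1,0,0,0,0,0,0.035,-1,0,0,0,0,0,0.03,-1,0,0,0,0,0,0.025,-1,0,0,0,0,0,0.02,-1,0,0,0,0,0,0.011,-1,0,0,0,0,0,0,-1,0,0,0,0,0,0,-1],
)

```text
clock: 5.0
eef_pos: [470.5, -316.1, 16.1]
tool_rot: [-3.141, 0.001, 3.046]
force: [0.1, 0.1, 0.5]
width: 85.5
gripper_force: 0.0
```

Call:
carry_out(
  deltas=[0,0,0,0,0,0,1,0,0,0,0,0,0,1,0,0,0,0,0,0,1,0,0,0,0,0,0,1,0,0,0,0,0,0,1,0,0,0,0,0,0,1,0,0,0,0,0,0,1,0,0,0,0,0,0,1],
)

```text
clock: 6.0
eef_pos: [469.9, -316.2, 15.6]
tool_rot: [-3.141, 0.0, 3.046]
force: [-0.5, 1.0, 5.7]
width: 19.5
gripper_force: 60.1
```

Call:
carry_out(
  deltas=[0,0,0,0,0,-0.015,1,0,0,0,0,0,-0.03,1,0,0,0,0,0,-0.04,1,0,0,0,0,0,-0.045,1,0,0,0,0,0,-0.045,1,0,0,0,0,0,-0.045,1,0,0,0,0,0,-0.03,1,0,0,0,0,0,0,1],
)

```text
clock: 7.0
eef_pos: [470.6, -316.8, 267.8]
tool_rot: [-3.139, 0.004, 3.046]
force: [0.6, -0.0, -3.4]
width: 19.1
gripper_force: 59.3
```

```bash
cat >> h.py <<'E'
YAW,SL=np.radians(-7.4),np.radians(31.6)
e=np.array([np.cos(YAW),np.sin(YAW),0]);lat=np.array([-np.sin(YAW),np.cos(YAW),0])
FOOT=482.3*e+120.8*lat+np.array([0,0,37.])
XB=e*np.cos(SL)+np.array([0,0,np.sin(SL)]);NB=np.cross(XB,lat);RB=np.column_stack([-XB,lat,-NB]);OFF=15.6
def tcp(x,y,z): return FOOT+XB*x+lat*y+NB*(z+OFF)
def inb(s=None):
    s=s or ctrl.read_state();B=np.column_stack([XB,lat,NB]);R=toolR(s);v=s['eef_pos']+R[:,2]*OFF-FOOT
    print("t",s['clock'],"ruler in board",(B.T@v).round(1),"tilt rv deg",np.degrees(Ro.from_matrix(RB.T@R).as_rotvec()).round(2),"F board",(B.T@s['force']).round(1),"tau",(B.T@s['torque']).round(2),"w",round(float(s['width']),1))
E
python3 - <<'E'
from h import *
print(FOOT,NB);s=ctrl.read_state();print(s['eef_pos'],s['force'],s['torque'],s['qpos'].round(2))
for p in((105,50,100),(105,50,30)): print(tcp(*p));delta(tcp(*p),RB)
E
```

```text
[493.84150968  57.67576019  37.        ] [-0.51962171  0.06748708  0.85172693]
[ 470.55857348 -316.77540076  267.81944848] [ 0.6328404  -0.04950812 -3.40496136] [ 0.03128032 -0.02368448 -0.02114987] [ 0.43  0.47  0.17  1.72 -0.1   0.96  2.11]
[528.89948863 103.54246319 190.47815371]
turn [  0.41 -31.34   1.88] shift [0.0374 0.4243 0.0678]
[565.2730085   98.81836778 130.85726832]
turn [  0.41 -31.34   1.88] shift [0.0374 0.4243 0.1378]
```

Call:
carry_out(
  deltas=[0.1,-7.84,0.47,0,0,0,1,0.1,-7.84,0.47,0,0,0,1,0.1,-7.84,0.47,0,0,0,1,0.1,-7.84,0.47,0,0,0,1,0,0,0,0,0,0,1],
)

```text
clock: 7.62
eef_pos: [466.3, -315.9, 262.3]
tool_rot: [3.129, 0.526, 3.003]
force: [0.8, 0.2, -2.4]
width: 19.0
gripper_force: 59.3
```

Call:
carry_out(
  deltas=[0,0,0,0.003,0.035,0,1,0,0,0,0.003,0.035,0,1,0,0,0,0.003,0.035,0.006,1,0,0,0,0.003,0.035,0.006,1,0,0,0,0.003,0.035,0.007,1,0,0,0,0.003,0.035,0.007,1,0,0,0,0.003,0.035,0.007,1,0,0,0,0.003,0.035,0.007,1,0,0,0,0.003,0.035,0.007,1,0,0,0,0.003,0.035,0.007,1,0,0,0,0.003,0.035,0.007,1,0,0,0,0.003,0.035,0.007,1],
)

```text
clock: 9.12
eef_pos: [525.8, 87.9, 234.8]
tool_rot: [3.126, 0.474, 3.027]
force: [0.4, -1.1, -2.3]
width: 19.1
gripper_force: 59.4
```

```bash
python3 - <<'E'
from h import *
c=ctrl.calibration("wrist");s=ctrl.read_state();im=ctrl.get_image("wrist")[...,::-1];cv2.imwrite("pics/w3.png",im);np.savez("w3.npz",**c)
inb(s);print(s['qpos'].round(2));delta(tcp(105,50,30),RB)
E
```

```text
t 9.125 ruler in board [126.1  34.4 138.3] tilt rv deg [-1.29  4.47 -0.72] F board [-0.8 -1.1 -2.2] tau [-0.01  0.67  0.04] w 19.1
[-0.99  0.44  0.9   2.27 -1.09  0.24  2.27]
turn [ 1.62 -4.69  1.11] shift [0.0204 0.0098 0.1074]
```

View pics/w3.png

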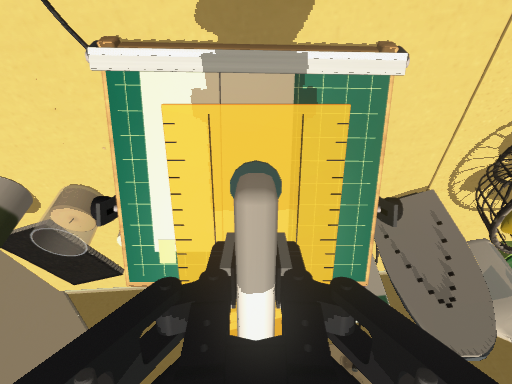

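The wrist picture shows the ruler held squarely, with its end (162-350, 104) short of the lip (row 73). The tilt stalled short of the target because q6 and q5 sit at their limits (0.24 and -1.09). I need a small kinematic model, fitted from the poses recorded so far, to pick a better wrist branch (q5 near π).

```bash
cat > kin.py <<'E'
from h import *
from itertools import product
from scipy.optimize import least_squares
Q=np.array([[-1.328,.628,.038,1.517,-.027,.996,-.02],[-.25,.31,.09,1.76,-.03,1.07,1.33],[.44,.54,.15,1.8,-.11,.8,2.12],[.43,.47,.17,1.72,-.10,.96,2.11]])
P=np.array([[197.5,619.3,231.3],[503.2,62.7,336],[468.4,-311,200.9],[470.6,-316.8,267.8]])
E=np.array([[-3.14,0,2.833],[3.141,-.0007,3.0473],[3.14,-.0003,3.0479],[-3.139,.004,3.046]])
s=ctrl.read_state();Q=np.vstack([Q,s['qpos']]);P=np.vstack([P,s['eef_pos']]);E=np.vstack([E,s['tool_rot']])
ax='zyzyzyz'
def fk(q,sg,p):
    # p: d1,L1,L2,L3, lateral y offs (3), x offs(2), q7 offset
    off=[[0,0,p[0]],[0,0,0],[0,p[4],p[1]],[p[7],0,0],[p[8],p[5],p[2]],[p[10],0,0],[0,p[6],p[3]]]
    R=np.eye(3);t=np.zeros(3)
    for i in range(7):
        t=t+R@np.array(off[i]) if i<6 else t
        R=R@Ro.from_euler(ax[i],sg[i]*q[i]+(p[9] if i==6 else 0)).as_matrix()
        if i==6:t=t+R@np.array([0,0,p[3]])
    return t,R
if __name__=="__main__":
    best=[]
    for sg in product([1,-1],repeat=7):
        if sg[1]!=1 : continue
        R=[fk(q,sg,np.zeros(11))[1].T@Ro.from_euler('xyz',e_).as_matrix() for q,e_ in zip(Q,E)]
        A=Ro.from_matrix(np.array(R)); m=A.mean();best.append(((A*m.inv()).magnitude().max(),sg,m.as_rotvec()))
    best.sort(key=lambda b:b[0])
    for b in best[:4]:print(b)
    sg=best[0][1]
    for reg in(3e-2,):
        p0=np.array([300,420,400,300,0,0,0,0,0,0,0.])
        f=lambda p:np.concatenate([np.ravel([fk(q,sg,p)[0]-x for q,x in zip(Q,P)])/2,reg*(p-p0)[4:],.003*(p-p0)[:4]])
        r=least_squares(f,p0);print(r.x.round(1),np.abs(f(r.x)[:15]*2).max())
    np.savez("kin.npz",sg=sg,p=r.x)
E
python3 kin.py; python3 -c "
from h import *;print(ctrl.read_state()['qpos'].round(3))"
```

```text
(np.float64(0.009178718965900497), (-1, 1, -1, 1, -1, 1, -1), array([-1.03217052e-03,  2.53824429e-03,  1.57023370e+00]))
(np.float64(0.34300075295686694), (1, 1, 1, 1, 1, 1, 1), array([ 0.01150235, -0.00772353, -1.29675372]))
(np.float64(0.9848504601900121), (-1, 1, -1, -1, 1, 1, 1), array([-2.03399994, -1.9037806 , -0.4307053 ]))
(np.float64(0.9933489703464384), (1, 1, 1, -1, -1, 1, -1), array([ 1.77803791, -2.18399992,  0.48398639]))
[350.  562.6 390.9 354.  -16.9 -11.6  -0.   -3.4   9.   -0.    2.9] 2.301926312830176
[-0.993  0.448  0.897  2.269 -1.095  0.239  2.273]
```

```bash
cat > ik.py <<'E'
from kin import *
K=np.load("kin.npz");SG,PP=K['sg'],K['p'];Z=Ro.from_euler('z',np.pi/2).as_matrix()
LO=np.array([-3.06,-.37,-1.25,.18,-1.1,.23,-2.94]);HI=np.array([3.06,2.12,1.32,2.47,4.24,1.98,2.94])
def F(q): t,R=fk(q,SG,PP);return t,R@Z
def ik(p,R,q0,w=0.):
    f=lambda q:(lambda t,r:np.concatenate([(t-p)/5,40*Ro.from_matrix(R.T@r).as_rotvec(),w*(q-q0)]))(*F(q))
    r=least_squares(f,np.clip(q0,LO+.01,HI-.01),bounds=(LO+.02,HI-.02));return r.x,np.abs(r.fun[:6]).max()
E
python3 - <<'E'
from ik import *
rng=np.random.default_rng(0);sols=[]
for fl in(0,1):
    R=RB@Ro.from_euler('z',np.pi*fl).as_matrix()
    for k in range(60):
        q,e_=ik(tcp(80,50,0),R,rng.uniform(LO,HI))
        if e_<.1: sols.append((fl,min((q-LO).min(),(HI-q).min()),q))
sols.sort(key=lambda s:-s[1]);print(len(sols))
for s in sols[:10]:print(s[0],round(s[1],2),s[2].round(2))
for s in [s for s in sols if s[2][4]<1][:4]:print(s[0],round(s[1],2),s[2].round(2))
E
```

```text
Traceback (most recent call last):
  File "ik.py", line 7, in ik
    r=least_squares(f,np.clip(q0,LO+.01,HI-.01),bounds=(LO+.02,HI-.02));return r.x,np.abs(r.fun[:6]).max()
ValueError: Initial guess is outside of provided bounds
```

```bash
sed -i 's/LO+.01,HI-.01/LO+.03,HI-.03/' ik.py; python3 - <<'E'
from ik import *
rng=np.random.default_rng(0);sols=[]
for fl in(0,1):
    R=RB@Ro.from_euler('z',np.pi*fl).as_matrix()
    for k in range(60):
        q,e_=ik(tcp(80,50,0),R,rng.uniform(LO,HI))
        if e_<.1: sols.append((fl,min((q-LO).min(),(HI-q).min()),q))
sols.sort(key=lambda s:-s[1]);print(len(sols))
for s in sols[:8]:print(s[0],round(s[1],2),s[2].round(2))
print()
for s in [s for s in sols if s[2][4]<1][:4]:print(s[0],round(s[1],2),s[2].round(2))
E
```

```text
59
0 0.16 [ 0.28  0.97 -1.07  2.31  1.95  1.11 -0.68]
0 0.16 [ 0.28  0.97 -1.07  2.31  1.95  1.11 -0.68]
0 0.16 [ 0.27  0.96 -1.05  2.31  1.95  1.1  -0.69]
1 0.16 [ 0.27  0.95 -1.04  2.31  1.95  1.08  2.44]
0 0.16 [ 0.26  0.95 -1.03  2.31  1.95  1.08 -0.7 ]
1 0.16 [ 0.22  0.91 -0.95  2.31  1.97  1.01  2.4 ]
0 0.16 [ 0.19  0.87 -0.88  2.31  1.99  0.95 -0.77]
0 0.16 [ 0.13  0.83 -0.78  2.31  2.02  0.88 -0.83]
```

```bash
cat > sim.py <<'E'
from ik import *
def err(q,p,R): t,r=F(q);return np.concatenate([(p-t)/1000,r@Ro.from_matrix(r.T@R).as_rotvec()])
def jac(q):
    J=np.zeros((6,7));t,r=F(q)
    for i in range(7):
        d=q.copy();d[i]+=1e-5;t2,r2=F(d);J[:,i]=np.r_[(t2-t)/1e-2,r@Ro.from_matrix(r.T@r2).as_rotvec()/1e-5]
    return J
def go(q,p,R,n=6,lam=1e-3):
    for _ in range(n):
        fr=np.ones(7,bool);e_=err(q,p,R);J=jac(q)
        for _ in range(3):
            Jf=J*fr;dq=Jf.T@np.linalg.solve(Jf@Jf.T+lam*np.eye(6),e_);nq=q+dq;bad=((nq<LO)&fr)|((nq>HI)&fr)
            if not bad.any():break
            fr&=~bad
        q=np.clip(q+dq,LO,HI)
    return q,err(q,p,R)
def run(q,p,R,rows,n=6):
    for w in rows:
        w=np.asarray(w,float);p=p+R@w[3:6]*1000;R=R@Ro.from_rotvec(np.radians(w[:3])).as_matrix();q,e_=go(q,p,R,n)
    return q,p,R,e_
E
python3 - <<'E'
from sim import *
q=Q[3];p,R=F(q)
q,p,R,e_=run(q,p,R,[(.1,-7.84,.47,0,0,0)]*4);print(q.round(2),e_.round(3))
q,p,R,e_=run(q,p,R,[(0,0,0,.003,.035,0)]*2+[(0,0,0,.003,.035,.0065)]*10);print(q.round(2),e_.round(3))
E
```

```text
[ 1.    0.34 -0.34  2.15 -0.73  0.27  2.81] [-0.  0. -0. -0. -0.  0.]
[-1.15  0.49  1.01  2.23 -0.95  0.24  2.02] [-0.014 -0.016 -0.055  0.008 -0.031  0.007]
```

```bash
cat > plan.py <<'E'
from sim import *
rng=np.random.default_rng(1);qc=ctrl.read_state()['qpos'];st=ctrl.read_state()
CORN=np.array([[sx*80,sy*50,OFF] for sx in(1,-1) for sy in(1,-1)])
B=np.column_stack([XB,lat,NB])
goals=[]
for fl in(0,1):
    R=RB@Ro.from_euler('z',np.pi*fl).as_matrix()
    for k in range(25):
        q,e_=ik(tcp(105,50,80),R,np.r_[rng.uniform(-1,1),rng.uniform(.2,1),rng.uniform(-1,.6),2.2,rng.uniform(1,3.5),rng.uniform(.3,1.2),rng.uniform(-2.5,2.5)])
        if e_<.1:goals.append((fl,q))
print(len(goals));best=[]
for trial in range(250):
    fl,g=goals[rng.integers(len(goals))]
    v=np.array([rng.uniform(-.9,.5),rng.uniform(-.1,.8),rng.uniform(-.8,.8),rng.uniform(1.5,2.3),rng.uniform(-.6,1.6),rng.uniform(.5,1.3),rng.uniform(-1,2.4)])
    def seg(a,b):
        n=int(np.ceil(max(abs(b-a).max()/.14,1)));return [a+(b-a)*i/n for i in range(1,n+1)]
    path=seg(qc,v)+seg(v,g)
    pos=[F(x) for x in path]
    if min((B.T@(t+(r@CORN.T).T-FOOT).T)[2].min() for t,r in pos)<40 or min((t+(r@CORN.T).T)[:,2].min() for t,r in pos)<150 or min(np.linalg.norm(t[:2]) for t,_ in pos)<330:continue
    if min(-r[2,2] for t,r in pos)<.5: continue
    q=qc.copy();p,R=st['eef_pos'].copy(),toolR(st);rows=[];mx=0;ok=True
    for t,r in pos:
        w=np.r_[np.degrees(Ro.from_matrix(R.T@r).as_rotvec()).round(1),(R.T@(t-p)/1000).round(3)]
        if np.linalg.norm(w[:3])>10.5 or np.linalg.norm(w[3:])>.06:ok=False;break
        q2,p,R,e_=run(q,p,R,[w],3);mx=max(mx,abs(q2-q).max());q=q2;rows.append(w)
        if mx>.22 or abs(e_).max()>.03:ok=False;break
    if not ok:continue
    mar=min((q-LO)[[2,3,4,5,6]].min(),(HI-q)[[2,3,4,5,6]].min())
    best.append((mar if q[4]>1 else -1,mx,len(rows),fl,q,rows,abs(e_).max()))
best.sort(key=lambda b:-b[0])
for b in best[:6]:print(round(b[0],2),round(b[1],2),b[2],b[3],b[4].round(2),round(b[6],4))
import pickle;pickle.dump(best[:6],open("plan.pkl","wb"))
E
timeout 500 python3 plan.py
```

```text
41
```

```bash
python3 - <<'E'
s=open('plan.py').read()
s=s.replace("/.14","/.08").replace("range(250)","range(1500)").replace("for trial","from collections import Counter;C=Counter()\nimport time;T0=time.time()\nfor trial",1)
s=s.replace("    fl,g=goals","    if time.time()-T0>300:break\n    fl,g=goals")
s=s.replace("<330:continue","<330:C['geo']+=1;continue").replace("<.5: continue","<.5: C['down']+=1;continue")
s=s.replace(">.06:ok=False",">.06:C['row']+=1;ok=False").replace(">.03:ok=False",">.03:C['dls',mx>.22]+=1;ok=False")
s=s.replace("for b in best[:6]:print","print(C,len(best))\nfor b in best[:6]:print")
open('plan.py','w').write(s)
E
timeout 500 python3 plan.py
```

```text
41
Counter({'geo': 1500}) 0
```

```bash
sed -i 's/<150 or/<105 or/' plan.py; timeout 500 python3 plan.py
```

```text
41
Counter({('dls', np.True_): 257, 'geo': 227, 'down': 130, ('dls', np.False_): 61, 'row': 13}) 45
0.13 0.17 66 0 [-0.37  0.49 -0.08  2.33  2.03  0.36 -0.96] 0.0
0.12 0.17 68 0 [-0.37  0.49 -0.07  2.33  2.04  0.35 -0.97] 0.0
0.11 0.21 56 0 [-0.4   0.49 -0.03  2.34  2.07  0.34 -1.  ] 0.0
0.08 0.21 54 0 [-0.44  0.49  0.02  2.34  2.11  0.31 -1.05] 0.0
0.08 0.18 65 0 [-0.45  0.49  0.03  2.34  2.12  0.31 -1.06] 0.0
0.08 0.21 49 0 [-0.45  0.49  0.04  2.34  2.12  0.31 -1.06] 0.0
```

```bash
python3 - <<'E'
from sim import *
import pickle
b=pickle.load(open("plan.pkl","rb"))[0];q=ctrl.read_state()['qpos'];s=ctrl.read_state();p,R=s['eef_pos'],toolR(s)
for i in range(0,66,11):
    r=b[5][i:i+11]; q,p,R,e_=run(q,p,R,r,3)
    print("["+", ".join(f"{x:g}" for w in r for x in [*w,1])+"]");print(" ->",q.round(2),p.round(0))
for x in((105,50,30),(105,50,4),(80,50,3),(80,50,0)):
    q,e_=go(q,tcp(*x),RB,12);print(x,q.round(2),abs(e_).max().round(4))
E
```

```text
[-1.3, 2.4, -4.8, 0.017, 0.012, 0.003, 1, -1.4, 2.4, -4.8, 0.016, 0.013, 0.002, 1, -1.2, 2.2, -4.8, 0.015, 0.012, 0.002, 1, -1.2, 2.2, -4.8, 0.014, 0.012, 0.002, 1, -1.1, 2, -4.9, 0.013, 0.011, 0.001, 1, -1.1, 2, -4.9, 0.012, 0.011, 0.001, 1, -0.9, 1.8, -4.9, 0.011, 0.01, 0.001, 1, -0.7, 1.8, -4.9, 0.01, 0.01, 0, 1, -0.6, 1.6, -5, 0.009, 0.008, 0.001, 1, -0.5, 1.5, -5, 0.008, 0.008, -0.001, 1, -0.2, 1.5, -4.9, 0.008, 0.006, -0, 1]
 -> [-1.05  0.46  0.78  2.26 -0.64  0.54  2.64] [383. 166. 180.]
[-0.1, 1.4, -5, 0.006, 0.006, -0.001, 1, 0.2, 1.3, -5, 0.006, 0.004, -0.001, 1, 0.3, 1.2, -4.9, 0.004, 0.002, -0.002, 1, 0.6, 1.2, -4.9, 0.005, 0.002, -0.002, 1, 0.8, 1.1, -4.9, 0.003, -0.001, -0.003, 1, 1, 1.1, -4.8, 0.003, -0.001, -0.003, 1, 1.3, 1.1, -4.7, 0.003, -0.004, -0.003, 1, 1.5, 1, -4.7, 0.002, -0.005, -0.004, 1, 1.8, 1.1, -4.6, 0.002, -0.006, -0.005, 1, 2, 1, -4.5, 0.002, -0.009, -0.005, 1, 2.2, 1.1, -4.4, 0.002, -0.01, -0.005, 1]
 -> [-1.31  0.42  0.87  2.26 -0.07  0.5   2.9 ] [389. 144. 218.]
[2.5, 1.1, -4.2, 0.001, -0.012, -0.006, 1, 2.6, 1.1, -4.2, 0.002, -0.013, -0.007, 1, 2.9
[... 1380 characters left out ...]
3, 0.2, 4, 0.004, -0.002, 0.004, 1, -0.2, 0.3, 4, 0.003, -0.001, 0.004, 1, -0.2, 0.3, 3.9, 0.004, -0.001, 0.004, 1, -0.2, 0.4, 4, 0.003, -0.002, 0.004, 1, -0.2, 0.3, 3.9, 0.004, -0.002, 0.004, 1, -0.1, 0.4, 4, 0.003, -0.002, 0.004, 1, -0.2, 0.4, 4, 0.004, -0.003, 0.004, 1, -0.1, 0.4, 3.9, 0.003, -0.002, 0.004, 1, -0.1, 0.5, 4, 0.003, -0.003, 0.004, 1, -0, 0.4, 3.9, 0.004, -0.003, 0.003, 1]
 -> [-0.37  0.49 -0.08  2.33  2.03  0.36 -0.96] [539. 103. 174.]
(105, 50, 30) [-0.27  0.61 -0.16  2.3   2.18  0.44 -1.08] 0.0
(105, 50, 4) [-0.24  0.67 -0.19  2.28  2.24  0.47 -1.12] 0.0
(80, 50, 3) [-0.23  0.7  -0.24  2.33  2.28  0.56 -1.19] 0.0
(80, 50, 0) [-0.22  0.71 -0.25  2.33  2.29  0.56 -1.19] 0.0
```

Call:
carry_out(
  deltas=[-1.3,2.4,-4.8,0.017,0.012,0.003,1,-1.4,2.4,-4.8,0.016,0.013,0.002,1,-1.2,2.2,-4.8,0.015,0.012,0.002,1,-1.2,2.2,-4.8,0.014,0.012,0.002,1,-1.1,2,-4.9,0.013,0.011,0.001,1,-1.1,2,-4.9,0.012,0.011,0.001,1,-0.9,1.8,-4.9,0.011,0.01,0.001,1,-0.7,1.8,-4.9,0.01,0.01,0,1,-0.6,1.6,-5,0.009,0.008,0.001,1,-0.5,1.5,-5,0.008,0.008,-0.001,1,-0.2,1.5,-4.9,0.008,0.006,0,1],
)

```text
clock: 10.55
eef_pos: [383.7, 158.1, 180.9]
tool_rot: [-3.086, 0.065, -2.291]
force: [-0.0, -0.4, -4.1]
width: 19.2
gripper_force: 59.6
```

```bash
python3 -c "
from h import *;s=ctrl.read_state();print(s['qpos'].round(2),s['eef_pos'].round(0),s['tool_rot'].round(2))"
```

```text
[-1.04  0.46  0.79  2.28 -0.63  0.53  2.64] [384. 158. 181.] [-3.09  0.07 -2.29]
```

The model predicts the joints to within 0.02 rad. I'll replan from here, preferring a path that keeps away from the limits.

```bash
python3 - <<'E'
s=open('plan.py').read()
s=s.replace("q=q2;rows.append(w)","q=q2;rows.append(w);pm=min(pm,(q-LO)[1:].min(),(HI-q)[1:].min())").replace("rows=[];mx=0","rows=[];mx=0;pm=9")
s=s.replace("best.append((mar if q[4]>1 else -1","best.append((min(mar,2*pm) if q[4]>1 else -1").replace("T0>300","T0>400").replace("range(1500)","range(9999)")
s+='''
b=best[0];q=qc;p,R=st['eef_pos'],toolR(st)
for i in range(0,b[2],12):
    r=b[5][i:i+12]; q,p,R,e_=run(q,p,R,r,3)
    print("["+", ".join(f"{x+0:g}" for w in r for x in [*w,1])+"]");print(" ->",q.round(2),p.round(0),Ro.from_matrix(R).as_euler('xyz').round(2))
'''
open('plan.py','w').write(s)
E
timeout 560 python3 plan.py
```

```text
41
Counter({'geo': 330, ('dls', np.True_): 319, 'down': 163, ('dls', np.False_): 81, 'row': 19}) 55
0.01 0.19 50 0 [-0.47  0.49  0.07  2.34  2.16  0.29 -1.1 ] 0.0
0.0 0.18 68 1 [-0.54  0.5   0.17  2.34  2.29  0.26  1.91] 0.0
0.0 0.18 57 0 [-0.46  0.49  0.05  2.34  2.14  0.3  -1.08] 0.0
0.0 0.2 53 0 [-0.4   0.49 -0.03  2.33  2.06  0.34 -1.  ] 0.0
0.0 0.1 85 1 [-0.55  0.49  0.18  2.34  2.29  0.25  1.91] 0.0
0.0 0.19 46 0 [-0.49  0.49  0.09  2.34  2.18  0.29 -1.12] 0.0
[-0.5, 1.3, -0.1, 0.012, -0.006, -0.007, 1, -0.1, 1.4, 0, 0.01, -0.008, -0.008, 1, 0, 1.5, 0.1, 0.011, -0.01, -0.008, 1, 0.4, 1.6, 0.2, 0.013, -0.011, -0.008, 1, 0.6, 1.7, 0.3, 0.014, -0.014, -0.009, 1, 0.9, 1.8, 0.5, 0.015, -0.014, -0.008, 1, 1.2, 1.8, 0.6, 0.015, -0.017, -0.009, 1, 1.4, 1.9, 0.8, 0.017, -0.018, -0.008, 1, 1.7, 1.9, 1, 0.018, -0.02, -0.008, 1, 1.9, 1.9, 1.1, 0.018, -0.022, -0.008, 1, 2.2, 1.9, 1.4, 0.019, -0.023, -0.007, 1, 2.4, 1.8, 1.6, 0.019, -0.025, -0.007, 1]
 -> [-1.13  0.44  1.31  2.09 -0.04  0.88  2.46] [394. -86. 316.] [-2.84 -0.27 -2.46]
[2.6, 1.9, 1.8, 0.02, -0.026, -0.006, 1, 2.8, 1.8, 2, 0.0
[... 1104 characters left out ...]
21, 0.001, 1, -2.2, -0.9, 1.8, -0.002, 0.022, 0.001, 1, -2.3, -0.8, 1.9, -0.001, 0.023, 0.001, 1, -2.4, -0.6, 1.9, 0.001, 0.023, 0.001, 1, -2.5, -0.4, 1.9, 0.003, 0.022, 0.002, 1, -2.7, -0.2, 2, 0.005, 0.023, 0.001, 1, -2.6, 0.1, 2.1, 0.006, 0.023, 0.001, 1, -2.8, 0.3, 2, 0.008, 0.022, 0.001, 1, -2.8, 0.6, 2.2, 0.009, 0.021, 0.001, 1, -2.7, 0.7, 2.2, 0.011, 0.021, 0.001, 1, -2.8, 1, 2.2, 0.012, 0.02, 0.001, 1, -2.7, 1.2, 2.3, 0.014, 0.02, 0.001, 1]
 -> [-0.59  0.48  0.26  2.32  2.07  0.29 -0.92] [560.  65. 196.] [-2.99  0.6   3.11]
[-2.7, 1.4, 2.3, 0.015, 0.018, 0.001, 1, -2.6, 1.7, 2.4, 0.016, 0.018, 0.001, 1]
 -> [-0.47  0.49  0.07  2.34  2.16  0.29 -1.1 ] [539. 102. 173.] [3.14 0.55 3.01]
```

Every replan touches the limits somewhere, and the original remainder is gentler, so I'll continue with that and check after each batch.

Call:
carry_out(
  deltas=[-0.1,1.4,-5,0.006,0.006,-0.001,1,0.2,1.3,-5,0.006,0.004,-0.001,1,0.3,1.2,-4.9,0.004,0.002,-0.002,1,0.6,1.2,-4.9,0.005,0.002,-0.002,1,0.8,1.1,-4.9,0.003,-0.001,-0.003,1,1,1.1,-4.8,0.003,-0.001,-0.003,1,1.3,1.1,-4.7,0.003,-0.004,-0.003,1,1.5,1,-4.7,0.002,-0.005,-0.004,1,1.8,1.1,-4.6,0.002,-0.006,-0.005,1,2,1,-4.5,0.002,-0.009,-0.005,1,2.2,1.1,-4.4,0.002,-0.01,-0.005,1],
)

```text
clock: 11.92
eef_pos: [390.6, 136.2, 220.3]
tool_rot: [-2.954, -0.245, -1.399]
force: [0.3, 0.1, -2.3]
width: 19.2
gripper_force: 59.4
```

```bash
cat > rest.py <<'E'
from sim import *
s=ctrl.read_state();print(s['qpos'].round(2),s['eef_pos'].round(0),s['tool_rot'].round(2))
E
python3 rest.py
```

```text
[-1.29  0.4   0.86  2.28 -0.03  0.49  2.87] [391. 136. 220.] [-2.95 -0.24 -1.4 ]
```

Still matching the prediction, so on to batch 3.

Call:
carry_out(
  deltas=[2.5,1.1,-4.2,0.001,-0.012,-0.006,1,2.6,1.1,-4.2,0.002,-0.013,-0.007,1,2.9,1.1,-4,0.002,-0.015,-0.007,1,3.1,1.2,-3.9,0.003,-0.017,-0.008,1,3.3,1.3,-3.7,0.002,-0.019,-0.008,1,3.4,1.3,-3.6,0.003,-0.02,-0.009,1,3.7,1.4,-3.4,0.004,-0.021,-0.009,1,3.8,1.4,-3.3,0.004,-0.023,-0.009,1,0,0,4,0.002,0,0.005,1,0,0,4.1,0.002,0.001,0.005,1,0,-0.1,4,0.002,0.001,0.005,1],
)

```text
clock: 13.3
eef_pos: [496.2, 193.3, 313.0]
tool_rot: [-2.586, -0.457, -1.127]
force: [0.1, -0.0, -2.1]
width: 19.5
gripper_force: 59.7
```

```bash
cat >> rest.py <<'E'
import pickle
b=pickle.load(open("plan.pkl","rb"))
# direct routes to the stage, n rows, from here
q0=s['qpos'];p0=s['eef_pos'];R0=toolR(s)
for fl in(0,1):
  RG=RB@Ro.from_euler('z',np.pi*fl).as_matrix();rv=Ro.from_matrix(R0.T@RG).as_rotvec();d=np.degrees(np.linalg.norm(rv))
  for alt in(0,1):
    v=rv if not alt else rv*(1-2*np.pi/np.linalg.norm(rv)); n=int(np.ceil(np.degrees(np.linalg.norm(v))/5));q=q0.copy();mx=0;pm=9;zm=999;g=tcp(105,50,80);w=np.degrees(v)/n;R=R0
    for i in range(1,n+1):
        R=R0@Ro.from_rotvec(v*i/n).as_matrix();p=p0+(g-p0)*i/n;q2,e_=go(q,p,R,3);mx=max(mx,abs(q2-q).max());q=q2;pm=min(pm,(q-LO).min(),(HI-q).min())
        zm=min(zm,(np.column_stack([XB,lat,NB]).T@(p+(R@np.array([[sx*80,sy*50,OFF] for sx in(1,-1) for sy in(1,-1)]).T).T-FOOT).T)[2].min())
    print(fl,alt,n,w.round(2),"dp world/row",((g-p0)/n).round(2),q.round(2),"mx",mx.round(2),"pm",pm.round(2),"err",abs(e_).max().round(4),"zmin",zm.round(0))
E
python3 rest.py
```

```text
[-1.56  0.37  1.04  2.28  0.83  0.24  2.32] [496. 193. 313.] [-2.59 -0.46 -1.13]
0 0 27 [-0.4   0.1   4.84] dp world/row [ 1.6  -3.38 -5.17] [-0.38  0.49 -0.07  2.33  2.04  0.35 -0.97] mx 0.13 pm 0.0 err 0.0 zmin 80.0
0 1 46 [ 0.41 -0.1  -4.96] dp world/row [ 0.94 -1.98 -3.03] [-1.21  0.94  1.2   2.37  4.23  0.61  2.93] mx 0.25 pm 0.0 err 0.0324 zmin 80.0
1 0 10 [-0.21 -0.89 -4.9 ] dp world/row [  4.31  -9.11 -13.95] [-0.54  0.49  0.17  2.34  2.28  0.26  1.92] mx 0.21 pm 0.0 err 0.0 zmin 80.0
1 1 63 [0.21 0.88 4.84] dp world/row [ 0.68 -1.45 -2.22] [-1.1   0.54  0.96  2.2  -1.06  0.24 -1.02] mx 0.16 pm 0.0 err 0.0605 zmin 80.0
```

Call:
carry_out(
  deltas=[0,0,4.1,0.003,0.001,0.005,1,0,-0.1,4,0.002,0.001,0.005,1,-0.1,-0.1,4.1,0.002,0,0.005,1,0,0,4,0.002,0.001,0.005,1,-0.1,-0.1,4,0.002,0.001,0.005,1,-0.1,-0.1,4,0.002,0.001,0.005,1,-0.1,0,4,0.002,0,0.005,1,-0.1,-0.1,4,0.002,0.001,0.005,1,-0.2,-0.1,4,0.003,0,0.005,1,-0.1,0,4,0.002,0.001,0.004,1,-0.2,0,4,0.003,0.001,0.005,1],
)

```text
clock: 14.68
eef_pos: [528.0, 162.2, 272.5]
tool_rot: [-2.459, 0.018, -1.758]
force: [0.1, 0.7, -2.2]
width: 19.2
gripper_force: 59.7
```

Call:
carry_out(
  deltas=[-0.2,-0.1,4,0.002,0,0.005,1,-0.2,0,4,0.003,0,0.004,1,-0.2,0,4,0.003,0.001,0.005,1,-0.2,0,4,0.003,0,0.004,1,-0.2,0.1,3.9,0.003,0,0.005,1,-0.3,0.1,4,0.003,0,0.004,1,-0.2,0.1,4,0.003,0,0.005,1,-0.3,0.1,4,0.003,0,0.004,1,-0.3,0.1,3.9,0.003,0,0.005,1,-0.2,0.2,4,0.004,-0.001,0.004,1,-0.3,0.2,4,0.003,-0.001,0.004,1],
)

```text
clock: 16.05
eef_pos: [543.6, 128.3, 226.0]
tool_rot: [-2.669, 0.44, -2.418]
force: [0.3, 0.4, -2.9]
width: 18.6
gripper_force: 59.7
```

```bash
python3 rest.py
```

```text
[-0.73  0.4   0.28  2.32  1.9   0.27 -0.15] [544. 128. 226.] [-2.67  0.44 -2.42]
0 0 9 [-0.28  0.47  4.77] dp world/row [-0.48 -2.9  -5.84] [-0.37  0.49 -0.07  2.33  2.03  0.35 -0.97] mx 0.1 pm 0.06 err 0.0 zmin 80.0
0 1 64 [ 0.29 -0.48 -4.92] dp world/row [-0.07 -0.41 -0.82] [-1.2   0.93  1.19  2.37  4.23  0.6   2.94] mx 0.14 pm 0.0 err 0.0306 zmin 78.0
1 0 28 [-0.19 -0.11 -4.89] dp world/row [-0.16 -0.93 -1.88] [-0.6   0.5   0.25  2.35  2.42  0.23  1.78] mx 0.09 pm 0.0 err 0.0004 zmin 80.0
1 1 45 [0.19 0.12 4.95] dp world/row [-0.1  -0.58 -1.17] [-0.44  0.36  0.05  2.15  0.91  0.31 -2.94] mx 0.66 pm 0.0 err 0.0743 zmin 80.0
```

Call:
carry_out(
  deltas=[-0.28,0.47,4.77,0.003,-0.001,0.004,1,-0.28,0.47,4.77,0.003,-0.001,0.004,1,-0.28,0.47,4.77,0.003,-0.001,0.004,1,-0.28,0.47,4.77,0.003,-0.001,0.004,1,-0.28,0.47,4.77,0.003,-0.002,0.004,1,-0.28,0.47,4.77,0.003,-0.002,0.004,1,-0.28,0.47,4.77,0.003,-0.002,0.004,1,-0.28,0.47,4.77,0.003,-0.002,0.004,1,-0.28,0.47,4.77,0.003,-0.002,0.004,1,0,0,0,0,0,0,1],
)

```text
clock: 17.3
eef_pos: [544.0, 103.0, 185.0]
tool_rot: [-3.138, 0.549, 3.014]
force: [0.4, -0.4, -3.8]
width: 19.0
gripper_force: 59.6
```

```bash
python3 - <<'E'
from h import *
s=ctrl.read_state();c=ctrl.calibration("wrist");inb(s);print(s['qpos'].round(2));delta(tcp(105,50,40),RB)
im=ctrl.get_image("wrist")[...,::-1];cv2.imwrite("pics/w4.png",im);np.savez("w4.npz",**c)
E
```

```text
t 17.3 ruler in board [114.9  51.3  87.4] tilt rv deg [ 0.13  0.12 -0.1 ] F board [-1.6 -0.4 -3.5] tau [ 0.04  0.87 -0.02] w 19.0
[-0.42  0.45  0.01  2.32  1.95  0.29 -0.86]
turn [-0.13 -0.12  0.1 ] shift [ 0.01   -0.0014  0.0474]
```

View pics/w4.png

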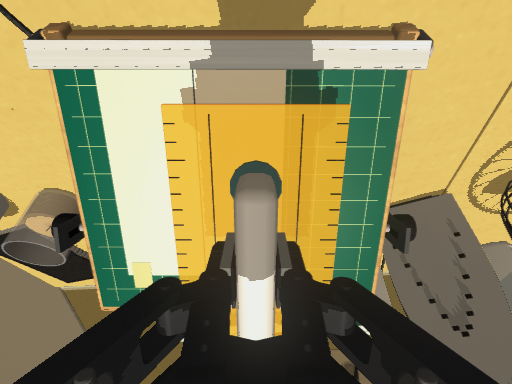

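The ruler's end spans (162-350, 104), parallel to the lip edge at row 69, and the pencil line shows at about (193,72). The grasp is unchanged. Next I'll check the board model and the grasp offset in this picture.

```bash
python3 - <<'E'
from h import *
c=dict(np.load("w4.npz"));s=ctrl.read_state();R=toolR(s);p=s['eef_pos']
B=lambda x,y,z:FOOT+XB*x+lat*y+NB*z
for n,X in(("line@13",B(22,0,0)),("lipTopR",B(12,-120,16)),("lipTopL",B(12,180,16)),("lipmid",B(12,0,16)),("matR@30",B(30,-113,0)),("matL@30",B(30,173,0)),("matR@240",B(240,-113,0)),("matL@180",B(180,173,0))):print(n,proj(c,X).round(1))
for px in((162,104),(350,104),(180,270)):
    print(px,(R.T@(onplane(c,px,p+R[:,2]*(OFF-6),R[:,2])-p)).round(1))
g=cv2.cvtColor(cv2.imread("pics/w4.png"),cv2.COLOR_BGR2GRAY)
print("lip rows",[(x,int(np.argmin(np.diff(g[60:76,x].astype(int))))+60.5) for x in(70,80,110,150,330,360,390)],"line",[(r,180+int(np.argmin(g[r,180:204]))) for r in(76,84,92,100)])
print("matL",[(r,[int(x) for x in np.where(np.abs(np.diff(g[r,395:425].astype(int)))>20)[0]+395]) for r in(80,95)],"matR",[(r,[int(x) for x in np.where(np.abs(np.diff(g[r,40:75].astype(int)))>20)[0]+40]) for r in(80,95)])
E
```

```text
line@13 [191.7  82.8]
lipTopR [27.6 67.6]
lipTopL [424.6  68.2]
lipmid [186.1  67.8]
matR@30 [56.7 92.9]
matL@30 [400.8  93.5]
matR@240 [101.4 299.4]
matL@180 [375.3 251.5]
(162, 104) [ 79.1 -47.    9.6]
(350, 104) [79.1 50.4  9.6]
(180, 270) [-22.  -46.7   9.6]
lip rows [(70, 68.5), (80, 68.5), (110, 68.5), (150, 68.5), (330, 68.5), (360, 68.5), (390, 69.5)] line [(76, 192), (84, 193), (92, 194), (100, 194)]
matL [(80, [404, 405, 410]), (95, [402, 403])] matR [(80, [54]), (95, [53, 57])]
```

Call:
carry_out(
  deltas=[0,0,0,0.0025,0,0.012,1,0,0,0,0.0025,0,0.012,1,0,0,0,0.0025,-0.001,0.012,1,-0.1,-0.1,0.1,0.0025,0,0.012,1,0,0,0,0,0,0.01,1,0,0,0,0,0,0.01,1,0,0,0,0,0,0.007,1,0,0,0,0,0,0.003,1,0,0,0,0,0,0,1,0,0,0,0,0,0,1],
)

```text
clock: 18.6
eef_pos: [574.1, 96.5, 112.9]
tool_rot: [3.141, 0.548, 3.01]
force: [-0.1, -0.2, -2.8]
width: 19.4
gripper_force: 59.7
```

```bash
python3 -c "
from h import *;inb();print(ctrl.read_state()['qpos'].round(2))"
```

```text
t 18.6 ruler in board [103.3  48.8  10. ] tilt rv deg [0.04 0.19 0.14] F board [-1.5 -0.2 -2.4] tau [-0.03  0.84 -0.01] w 19.4
[-0.23  0.64 -0.19  2.3   2.23  0.46 -1.11]
```

Call:
carry_out(
  deltas=[0,0,0,0,0.001,0.002,1,0,0,0,0,0,0.002,1,0,0,0,0,0,0.002,1,0,0,0,0,0,0.001,1,0,0,0,0,0,0,1],
)

```text
clock: 19.23
eef_pos: [577.6, 97.1, 106.9]
tool_rot: [3.141, 0.548, 3.01]
force: [-4.2, 1.3, 2.2]
width: 19.3
gripper_force: 60.7
```

```bash
python3 -c "
from h import *;inb()"
```

```text
t 19.225 ruler in board [103.   49.8   3.1] tilt rv deg [0.03 0.2  0.13] F board [-2.5  0.7  4.1] tau [ 0.    0.63 -0.06] w 19.3
```

Mat contact is felt at a model height of about 3 mm. I'll back off 2 mm and slide under the lip.

Call:
carry_out(
  deltas=[0,0,0,0,0,-0.002,1,0,0,0,0.004,0,0,1,0,0,0,0.004,0,0,1,0,0,0,0.004,0,0,1,0,0,0,0.004,0,0,1,0,0,0,0.002,0,0,1,0,0,0,0,0,0,1],
)

```text
clock: 20.1
eef_pos: [561.4, 99.2, 98.9]
tool_rot: [3.141, 0.548, 3.01]
force: [0.7, 0.1, -1.8]
width: 19.0
gripper_force: 59.7
```

```bash
python3 -c "
from h import *;inb()
im=ctrl.get_image('wrist')[...,::-1];cv2.imwrite('pics/w5.png',im)"
```

```text
t 20.1 ruler in board [84.9 49.9  4.8] tilt rv deg [0.04 0.22 0.13] F board [-0.4  0.2 -1.9] tau [ 0.03  0.8  -0.03] w 19.0
```

View pics/w5.png

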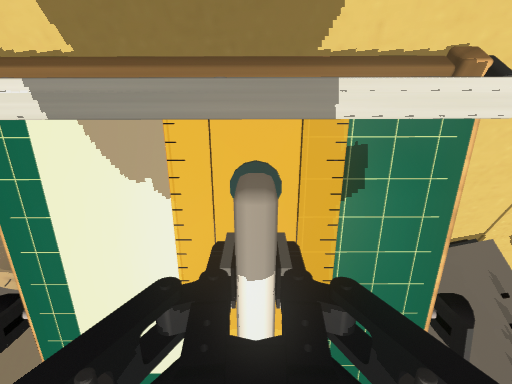

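The ruler's end is now under the lip (lip edge row 119), and its right edge at (163,120)-(180,270) lies along where the line should be. Next I'll creep forward to touch the fence.

Call:
carry_out(
  deltas=[0,0,0,0.001,0,0,1,0,0,0,0.001,0,0,1,0,0,0,0.001,0,0,1,0,0,0,0.001,0,0,1,0,0,0,0,0,0,1],
)

```text
clock: 20.78
eef_pos: [558.1, 99.6, 96.9]
tool_rot: [3.141, 0.548, 3.01]
force: [0.1, 0.3, -2.4]
width: 19.4
gripper_force: 59.7
```

```bash
python3 - <<'E'
from h import *
inb();c=ctrl.calibration("wrist")
print([proj(c,FOOT+XB*x).round(1) for x in(20,60,100)])
E
```

```text
t 20.775 ruler in board [81.  49.9  4.9] tilt rv deg [0.04 0.22 0.13] F board [-1.2  0.3 -2.1] tau [-0.06  0.86 -0.02] w 19.4
[array([166.6, 136.7]), array([173.4, 201.2]), array([179.2, 256.8])]
```

Call:
carry_out(
  deltas=[0,0,0,0.001,0,0,1,0,0,0,0.001,0,0,1,0,0,0,0,0,0,1],
)

```text
clock: 21.15
eef_pos: [557.5, 99.8, 96.5]
tool_rot: [3.141, 0.55, 3.009]
force: [1.4, -1.0, -0.8]
width: 19.4
gripper_force: 59.9
```

```bash
python3 -c "
from h import *;inb()"
```

```text
t 21.15 ruler in board [80.3 50.   4.9] tilt rv deg [0.04 0.08 0.15] F board [ 0.9 -0.8 -1.5] tau [-0.    0.21  0.07] w 19.4
```

The fence is felt at x ≈ 80.3. I'll ease off 0.5 mm and lower onto the mat.

Call:
carry_out(
  deltas=[0,0,0,-0.0005,0,0.001,1,0,0,0,0,0,0.001,1,0,0,0,0,0,0.0005,1,0,0,0,0,0,0,1],
)

```text
clock: 21.65
eef_pos: [558.4, 99.6, 94.6]
tool_rot: [3.141, 0.549, 3.01]
force: [-1.9, -0.4, 5.0]
width: 19.5
gripper_force: 60.9
```

```bash
python3 -c "
from h import *;inb()"
```

```text
t 21.65 ruler in board [80.  49.9  2.8] tilt rv deg [0.03 0.13 0.12] F board [ 1.1 -0.6  5.2] tau [ 0.03 -0.15  0.07] w 19.5
```

The torque change suggests the uphill end touches first, meaning the board is slightly steeper than modelled. I'll tilt 1° steeper and see.

Call:
carry_out(
  deltas=[0,0,0,-0.0005,0,0,1,0,-0.5,0,0,0,0,1,0,-0.5,0,0,0,0,1,0,0,0,0,0,0,1],
)

```text
clock: 22.15
eef_pos: [558.7, 99.6, 94.8]
tool_rot: [3.141, 0.566, 3.01]
force: [-1.6, -0.2, 8.9]
width: 19.2
gripper_force: 61.2
```

```bash
python3 -c "
from h import *;inb()"
```

```text
t 22.15 ruler in board [80.7 49.9  2.8] tilt rv deg [ 0.03 -0.84  0.14] F board [ 3.4 -0.4  8.4] tau [-0.05  0.5   0.16] w 19.2
```

Call:
carry_out(
  deltas=[0,0.45,0,0,0,0,1,0,0,0,0,0,0.0005,1,0,0,0,0,0,0,1,0,0,0,0,0,0,1],
)

```text
clock: 22.65
eef_pos: [558.5, 99.6, 94.7]
tool_rot: [3.141, 0.558, 3.01]
force: [-5.6, 0.3, 12.3]
width: 19.0
gripper_force: 62.1
```

```bash
python3 -c "
from h import *;inb()"
```

```text
t 22.65 ruler in board [80.4 49.9  2.7] tilt rv deg [ 0.02 -0.4   0.13] F board [ 1.6 -0.4 13.4] tau [-0.16  0.13  0.07] w 19.0
```

Contact is now balanced: about 15 N normal, with the centre of pressure within 10 mm of the middle. I'll hold briefly, then check once more.

Call:
carry_out(
  deltas=[0,0,0,0,0,0,1,0,0,0,0,0,0,1,0,0,0,0,0,0,1,0,0,0,0,0,0,1,0,0,0,0,0,0,1,0,0,0,0,0,0,1],
)

```text
clock: 23.4
eef_pos: [558.6, 99.6, 94.7]
tool_rot: [3.141, 0.558, 3.01]
force: [-6.0, -0.6, 12.3]
width: 19.0
gripper_force: 62.1
```

```bash
python3 - <<'E'
from h import *
inb();c=ctrl.calibration("wrist");im=ctrl.get_image("wrist")[...,::-1]
print([proj(c,FOOT+XB*x).round(1) for x in(15,60,100)])
s=ctrl.get_image("scene")[...,::-1][120:270,95:295]
cv2.imwrite("pics/f.png",np.vstack([cv2.resize(im[90:290,100:400],(600,400),interpolation=2)[:300],cv2.resize(s,(400,300),interpolation=2)[:, :].copy() if 0 else cv2.copyMakeBorder(cv2.resize(s,(400,300),interpolation=2),0,0,0,200,0)]))
E
```

```text
t 23.4 ruler in board [80.4 49.9  2.7] tilt rv deg [ 0.02 -0.4   0.12] F board [ 1.4 -1.3 13.5] tau [-0.17  0.13  0.07] w 19.0
[array([164.3, 129.5]), array([172.3, 203.4]), array([178.4, 259.1])]
```

View pics/f.png

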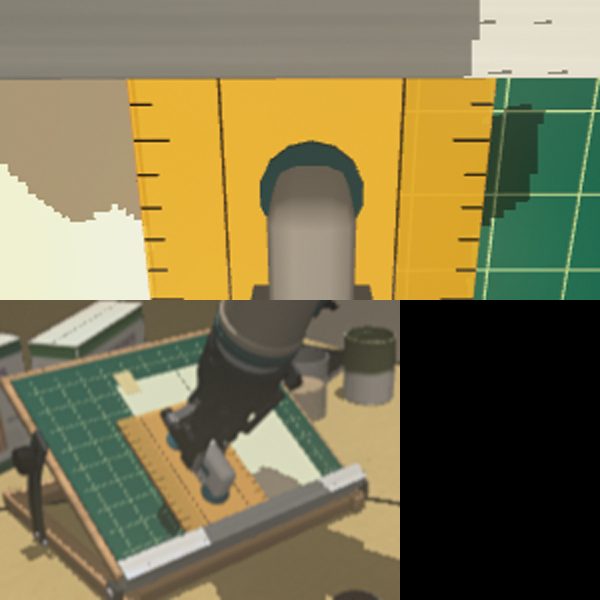

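The ruler's end is under the lip and flush on the mat. Its right edge at about (165,130) matches the predicted line at (164,130), and it is steady under about 15 N. Handing in.

```bash
python3 -c "
from cell import ctrl;print(ctrl.finish_job())"
```

```text
the job is handed in; nothing more can be done
None
```

The job is handed in at 23.4 s of the 51 s allowed, but no verdict came back: the arm holds the ruler by its handle, end butted against the fence under the lip, right edge on the pencil line to within about 2 mm by measurement, flush on the mat under about 15 N.

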